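# Refit the water filter: support, spacer, then the keyed cap

## Task

Put the baby's water filter back together: slide the perforated support (hub up) down the steel post onto the stand, then the plain spacer tube on top of it, then the cap, bar up, feeling lightly for the angle at which its slot drops over the flat tongue at the post's tip. Press the cap down onto the spacer with about 10 N for half a second, then turn it, the stiff post turning with it, until its grip bar lies in line with the stand's spout, and let go. Push gently throughout, never harder than 25 N, and leave the other things on the shelf alone.

Things in the scene. Friction and masses are not known exactly. Their poses are not given: they have to be found in the camera images.
- stand: fixed white plastic foot of the water filter: disc 110 mm across, flat top deck (100 mm across) 20 mm above the shelf; origin under its centre, z up. A spout (18 mm thick, 9 mm up) sticks out to 84 mm from the centre along the stand's -x: the cap's bar must end parallel to this x axis, either way round. Deck and the steel post at its centre give about 1 mm per 5 N on a rubber gasket, 6 mm at most
- post_tip (a point): point on the post's axis, 82 mm up at its tip (axes: the stand's). Post: 24 mm thick, round up to 70 mm; above, a flat upright tongue 22.5 mm wide, 5 thick, 12 high. Both turn as one against stiff friction (0.08 N m) and stay. The tongue's width starts at an unmeasured angle, 0.35 to 1.9 rad anticlockwise (from above) from the stand's x axis: feel or look for it
- support: first layer, white plastic: a perforated flat disc 80 mm across and 6 mm thick with a round hub 40 mm across whose top is 22 mm above the underside; a 27.5 mm bore runs right through. Starts hub up. Origin: centre of the underside, z along the bore, up. On the stand its origin is 20 mm above the shelf
- spacer: second layer, plain white plastic tube 38 mm across, 30 mm high, 27.5 mm bore right through, starts upright. Origin: centre of its underside, z along the bore. It rests on the support's hub, its origin then 42 mm above the shelf and its top 72 mm
- cap: white plastic cap: square plate 50 x 50 x 14 mm, on it a grip bar along its x (50 long, 14 thick in y, 14 to 44 mm above the underside). Central in the underside a slot along x, 25 x 7.5 mm, 14 deep, 1 mm bevel, drops over the tongue when within 0.1 rad and 1 mm. Starts bar up. Origin: centre of underside, z up; it is 82 mm up when on top of the tongue (not found), 72 when home on the spacer
- cup: bystander: stainless steel cup, 72 mm across the rim, 75 mm high, origin under its centre
- teether: bystander: green silicone teething ring, 68 mm across, 12 mm thick, lying flat, origin under its centre
- spoon: bystander: steel spoon lying on the shelf
- feeder: bystander: feeding bottle, 56 mm across, 150 mm high, origin under its centre
- jar: bystander: glass jar with steel lid, 80 mm across, 100 mm high, origin under its centre
Things that resemble listed ones, but are neither listed nor needed, are in the scene too. What is shaped like the cap but red is not meant. Leave any blue look-alike of the spacer alone.

How it is judged:
On the way, in this order (a step that is already met when the one before it is completed fails the run):
1. the support sits on the stand, hub up, round the post (horizontal distance between support and stand below 0.004 m and z of support in the frame of stand below 0.0225 m and angle between support's own z axis and vertical below 0.08 rad), for 0.2 s.
2. the spacer sits on the support's hub, round the post (horizontal distance between spacer and stand below 0.004 m and z of spacer in the frame of stand between 0.037 and 0.0445 m and z of support in the frame of stand below 0.0225 m), for 0.2 s.
3. the cap is home over the tongue and pressed onto the spacer with more than 6 N for 0.25 s (z of cap in the frame of stand below 0.0745 m and horizontal distance between cap and stand below 0.004 m and contact force between cap and spacer above 6 N), for 0.25 s.
At the end, for the whole second after the job is handed in: Support 20, spacer 42 and cap 72 mm up (each +2.5 mm; spacer -5, cap -4), all within 4 mm of the stand's axis, support and cap upright within 0.08 rad, cap bar within 0.14 rad of the stand's x axis (either way round), at rest and released (all of step 2 and horizontal distance between each of support, cap and stand below 0.004 m and z of cap in the frame of stand between 0.068 and 0.0745 m and angle between each of cap, support's own z axis and vertical below 0.08 rad and angle between the x axis of cap and the x axis of stand, either way round below 0.14 rad and linear speed of cap below 0.01 m/s and angular speed of cap below 0.1 rad/s); the robot touches nothing.
It fails at once if anything pushes on the stand or its post with more than 25 N (contact force between stand and anything else above 25 N).
It fails at once if the cap is pushed onto the spacer with more than 25 N (contact force between cap and spacer above 25 N).
It fails at once if a bystander is moved by more than 30 mm (distance of any of cup, teether, spoon, feeder, jar from where it was at the start of the episode above 0.03 m).
It also fails if it takes over 72 s, if anything falls off the work surface, if the arm or the gripper's body presses on something with over 40 N, if the wrist force passes 120 N, or if a joint passes its speed limit or range.

## Robot

A 7-joint arm with a two-finger parallel gripper is mounted at the origin on the work surface. World frame = base frame: x ahead of the robot, y to its left, z up, the work surface at z = 0. Lengths are in m, angles in rad, forces in N, time in s.
With the tool pointing down it reaches from about 0.425 to 0.875 m from the base axis. Payload 4.7 kg.
Tool frame: the origin (TCP) lies midway between the tips of the shut fingers; the grasp point (between the pads) lies 19 mm behind it; z points along the fingers, y is the direction in which the jaws open and shut (so a half turn about z gives the same grasp; the last joint's range is limited). The gripper opens to 87 mm and grips with 3 to 60 N. Pads are 19 mm wide; open, the fingers measure 117 mm over their backs; the gripper's body (75 mm by 190 mm) begins 51 mm behind the grasp point.
Start: joints at [1.17, 0.321, -0.07, 1.45, 0.023, 1.371, -0.057], TCP at [0.262, -0.595, 0.223] pointing down, gripper open.
Joint ranges: [-2.86, 2.86], [-0.3, 2.09], [-1.38, 1.24], [0.06, 2.45], [-1.56, 4.7], [0.09, 2.05], [-2.69, 2.69]. Speed limits (rad/s): [2.57, 2.57, 3.14, 3.14, 3.14, 3.14, 3.14].

## Interface

Orientations are given as a rotation vector (axis times angle).
In Python, from bench import get_state, eyes, job gives the robot as it stands. The module is installed in compiled form; this text tells all that it offers.
- The arm moves only by the shell command python3 -m jog 'ROWS' [FORCE]. ROWS is JSON, a list that holds one entry, the list of rows, each a list of 5 numbers: the opening, from 0 (shut) to 1 (fully open), then the shift along the tool's x, y, z in units of 40 mm (1.0 is 40 mm), then the turn about the tool's z in units of 5 degrees (1.0 is 5 degrees). In form: [[[jaw, dx, dy, dz, turn], ...]]. A call has 1 to 10 rows; each row shifts and turns the commanded pose from where the row before left it, along the tool's axes as they then stand; what a row does not reach is not made up. A row lasts 1/8 s, in which the tool goes at most 62.5 mm and 10.7 degrees, less where a joint would pass 70% of its speed; a pose out of reach is approached as far as the arm can. A call is refused whole if a number of a shift passes 1 or a number of a turn 1, either way. A call with a gripper value outside its range is refused whole. The fingers move at their own pace and stop on an object; FORCE is the grip in N (left out, the last holds). Time passes only in rows, so rows that do not move let the fingers close. It gives the time, the measured TCP pose, the force and the opening at its end, in the units of the state.
- get_state(): the state, without advancing time (a new reading comes with each control period).
- eyes.get_image(name): name is "scene" or "top" or "wrist"; returns (picture, depth): 400x640x3 uint8, red, green, blue; 400x640 float32, m along the optical axis (not along the pixel's ray), 0 where there is no reading.
- eyes.camera_params(name): a dict with "camera_matrix" (3x3 intrinsics, pixels), "pose" (4x4, takes a point from camera to world coordinates); the wrist camera has in their place "mount" (4x4, takes a point from camera to tool coordinates, whose origin is the TCP and whose axes are the flange's). Camera axes: x right, y down, z forward; pixel columns grow to the right and rows downward; lengths in m; the calibration is good to about 2 mm. A picture is of the moment at which its call begins: read the wrist's pose just before it. camera_params takes no time and is no camera call.
- job.close_job(): hands the job in, once; it reports no verdict.
The state is a dict: "time": time; "joint_positions": joint angles; "qd": joint speeds; "joint_torque": joint torques, N m; "position": TCP position; "tool_rot": TCP orientation; "ft_force": force on the tool from outside, world axes, zero at the start; "torque": the same for the moment, N m; "grip_width": opening from 0.0 (shut) to 1.0 (fully open).
Only numpy, scipy, OpenCV 4.12 (cv2) and the standard library are available. Lean on these libraries where they do the work, as an engineer would, in place of code of your own. Each camera call takes 0.05 s, during which the arm holds its last target. There are 200 camera calls.

## Working session

There is one attempt and no reset: what is moved stays moved. The work goes in short steps, Python scripts to look and compute and a shell command to move; the robot and the scene stay as the last step left them, time stands still between calls to the robot, and variables do not carry over. Pictures are saved under pics/ and viewed, about 8 in all and at most 12, crops included, and the job is handed in when it is done.

```bash
mkdir -p pics; cat > h.py <<'E'
import numpy as np, cv2
from scipy.spatial.transform import Rotation as R
from bench import get_state, eyes, job
def cam(name):
    st=get_state(); p=eyes.camera_params(name); im,d=eyes.get_image(name)
    if name=="wrist":
        T=np.eye(4);T[:3,:3]=R.from_rotvec(st["tool_rot"]).as_matrix();T[:3,3]=st["position"]; P=T@p["mount"]
    else: P=p["pose"]
    return im,d,np.array(p["camera_matrix"]),np.array(P)
def cloud(d,K,P):
    v,u=np.mgrid[:d.shape[0],:d.shape[1]]
    X=np.stack([(u-K[0,2])/K[0,0]*d,(v-K[1,2])/K[1,1]*d,d],-1)
    return X@P[:3,:3].T+P[:3,3]
def save(n,im): cv2.imwrite(n,im[...,::-1])
E
python3 - <<'E'
from h import *
print(get_state())
for n in ("top","scene"):
    im,d,K,P=cam(n); save(f"pics/{n}0.png",im); np.savez(f"{n}0.npz",im=im,d=d,K=K,P=P); print(n,K.round(1).tolist(),P.round(3).tolist())
E
```

```text
{'time': 0.0, 'joint_positions': array([ 1.1700725 ,  0.32183543, -0.07007389,  1.45168066,  0.02261017,
        1.3708032 , -0.05686994]), 'qd': array([ 0.00155372, -0.00010979, -0.000859  ,  0.00010149,  0.00136789,
        0.00133486,  0.0013235 ]), 'joint_torque': array([-5.03824904e-04, -4.91292679e+01, -4.04128404e-01, -3.12524593e+01,
       -6.39816304e-02,  4.37782297e-02,  1.80176758e-04]), 'position': array([ 0.2616874 , -0.59438396,  0.22145052]), 'tool_rot': array([-3.07241050e+00, -6.46636960e-01,  7.98647952e-04]), 'ft_force': array([ 1.05355498, -0.44607622,  0.64829141]), 'torque': array([ 0.00640086,  0.03463554, -0.00258712]), 'grip_width': 1.003624115668145}
top [[407.8, 0.0, 325.8], [0.0, 407.8, 199.5], [0.0, 0.0, 1.0]] [[0.013, -0.994, 0.106, 0.426], [-1.0, -0.013, -0.006, -0.06], [0.007, -0.106, -0.994, 1.146], [0.0, 0.0, 0.0, 1.0]]
scene [[492.9, 0.0, 316.7], [0.0, 492.9, 207.3], [0.0, 0.0, 1.0]] [[0.176, 0.643, -0.746, 1.414], [0.984, -0.124, 0.126, -0.199], [-0.012, -0.756, -0.654, 0.842], [0.0, 0.0, 0.0, 1.0]]
```

View pics/top0.png

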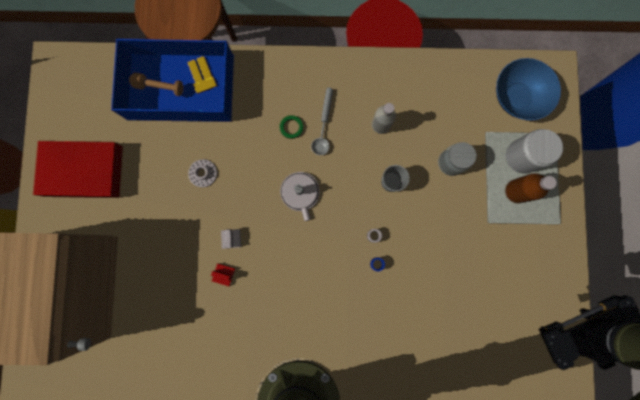

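View pics/scene0.png

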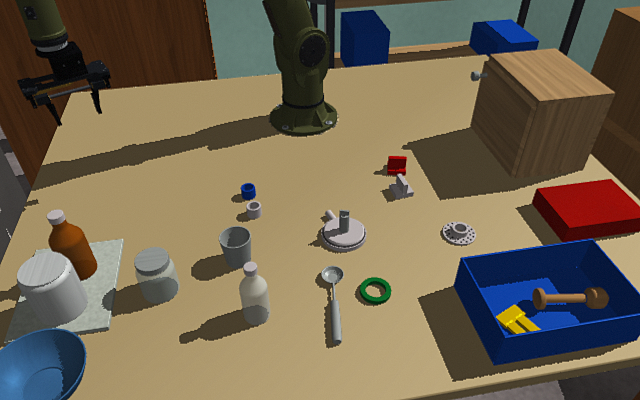

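Top view: the white stand with post is at (301,191) and its spout points to (308,214). The support is at (202,173). There are two spacer candidates, white (375,236) and blue (377,264), and the white one is meant. There are also two cap candidates, white (230,239) and red (224,274), and again the white one is meant. I'll confirm both in an enlarged crop and measure.

```bash
python3 - <<'E'
from h import *
z=np.load("top0.npz"); im,d,K,P=[z[k] for k in("im","d","K","P")]
X=cloud(d,K,P)
def blob(name,c,r,zlo,zhi,white=True):
    v,u=np.mgrid[:400,:640]; m=(abs(u-c[0])<r)&(abs(v-c[1])<r)&(X[...,2]>zlo)&(X[...,2]<zhi)&(d>0)
    if white:
        mx=im.max(-1).astype(int); mn=im.min(-1).astype(int); m&=(mx-mn<45)
    p=X[m]; 
    rc=cv2.minAreaRect(p[:,:2].astype(np.float32)*1000)
    print(name,len(p),p.mean(0).round(4),"mid",((p.min(0)+p.max(0))/2).round(4),"size",np.ptp(p,axis=0).round(4),"rect",np.round(rc[0],1),np.round(rc[1],1),round(rc[2],1),"z95",np.percentile(p[:,2],95).round(4))
blob("support",(202,173),22,.003,.05); blob("hub",(202,173),22,.015,.05)
blob("deck",(301,191),32,.016,.03); blob("tongue",(303,188),25,.06,.1)
blob("spout",(307,213),10,.004,.013)
blob("spacer",(375,236),14,.02,.05); blob("captop",(230,239),18,.035,.06); blob("capall",(230,239),18,.008,.06)
blob("table",(260,260),8,-.05,.05,False)
c=cv2.resize(im[140:300,180:400],None,fx=3.6,fy=3.6,interpolation=cv2.INTER_CUBIC); save("pics/c1.png",c)
E
```

```text
support 572 [0.6176 0.2827 0.0096] mid [0.6202 0.2815 0.0157] size [0.0835 0.0909 0.0255] rect [618.7 283.7] [81.  82.1] 54.1 z95 0.0232
hub 99 [0.619  0.2841 0.0217] mid [0.6188 0.2854 0.0218] size [0.039  0.0393 0.0133] rect [619.4 284.4] [37.7 37.1] 45.9 z95 0.0262
deck 972 [0.5664 0.0069 0.0208] mid [0.5555 0.0086 0.0218] size [0.1345 0.1058 0.0115] rect [558.9  12.2] [101.8 123.9] 73.2 z95 0.0245
tongue 68 [0.5696 0.008  0.0739] mid [0.5703 0.0081 0.0737] size [0.0218 0.0213 0.0259] rect [570.3   8.1] [21.3 21.8] 89.9 z95 0.0845
spout 27 [ 0.5142 -0.0147  0.0104] mid [ 0.5116 -0.0132  0.0085] size [0.0449 0.0419 0.0088] rect [510.7 -18.3] [36.3 42.4] 24.6 z95 0.0129
spacer 77 [ 0.4494 -0.1986  0.0304] mid [ 0.4481 -0.1982  0.0292] size [0.0353 0.035  0.0151] rect [ 448.1 -198.2] [35.3 35. ] 0.1 z95 0.0339
captop 106 [0.4356 0.1954 0.044 ] mid [0.4361 0.1959 0.042 ] size [0.0482 0.0163 0.0129] rect [435.8 196.3] [48.6 14.6] 4.6 z95 0.0475
capall 340 [0.4355 0.1936 0.0248] mid [0.4351 0.1953 0.0283] size [0.0526 0.053  0.0403] rect [435.3 196.4] [49.7 51.3] 5.4 z95 0.0467
table 224 [0.3769 0.1139 0.0009] mid [0.3767 0.1138 0.0007] size [0.0392 0.0404 0.0111] rect [376.8 113.9] [38.8 40. ] 1.0 z95 0.0043
```

View pics/c1.png

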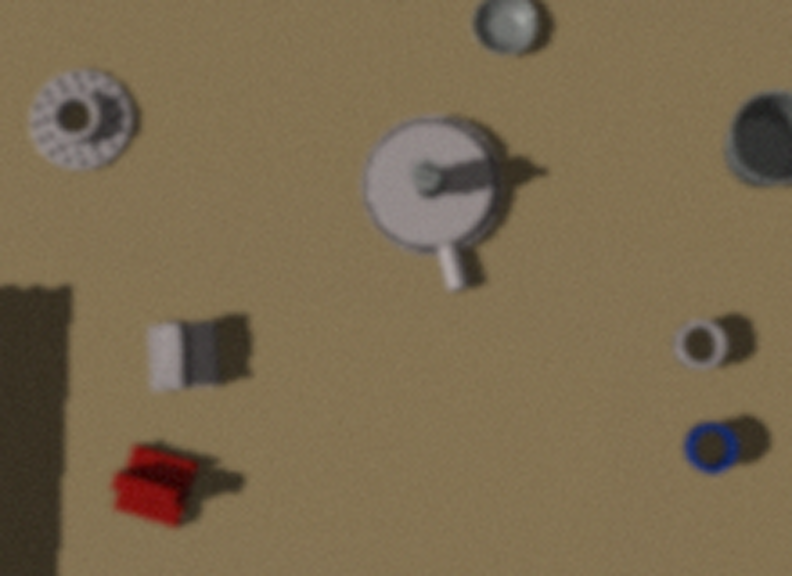

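The crop confirms the white cap (crop 165,355), with the red one at (155,485), and the white spacer ring (crop 700,343), with the blue one at (712,447). Positions and sizes match the given dimensions. I'll move over the stand for a close wrist look first.

```bash
python3 -m jog '[[[1,1,-0.82,0,0],[1,1,-0.82,0,0],[1,1,-0.82,0,0],[1,1,-0.82,0,0],[1,1,-0.82,0,0],[1,1,-0.82,0,0],[1,1,-0.82,0,0],[1,1,-0.82,0,0],[1,1,-0.82,0,0],[1,1,-0.82,0,0]]]' 20
python3 - <<'E'
from h import *
print(eyes.camera_params("wrist"))
z=np.load("top0.npz"); im,d,K,P=[z[k] for k in("im","d","K","P")]
X=cloud(d,K,P)
# deck circle: points with z .016-.026
v,u=np.mgrid[:400,:640]
m=(abs(u-301)<32)&(abs(v-189)<26)&(X[...,2]>.012)&(X[...,2]<.03)
p=(X[m][:,:2]*1000).astype(np.float32); print(cv2.minEnclosingCircle(p))
E
```

```text
time: 1.35
position: [0.4961, -0.132, 0.2223]
tool_rot: [3.074, 0.647, -0.0]
ft_force: [0.7, -0.5, -0.2]
grip_width: 1.002
{'camera_matrix': array([[281.72117523,   0.        , 321.30357421],
       [  0.        , 281.72117523, 201.84382677],
       [  0.        ,   0.        ,   1.        ]]), 'mount': array([[ 7.67343986e-04, -9.64912606e-01, -2.62570131e-01,
         7.24136168e-02],
       [ 9.99998696e-01,  3.67351044e-04,  1.57246116e-03,
         1.64235341e-03],
       [-1.42083218e-03, -2.62570995e-01,  9.64911630e-01,
        -1.62266003e-01],
       [ 0.00000000e+00,  0.00000000e+00,  0.00000000e+00,
         1.00000000e+00]])}
((562.4459228515625, 6.517223834991455), 62.00284957885742)
```

```bash
python3 -m jog '[[[1,0.79,-0.82,0,0],[1,0.79,-0.82,0,0],[1,0.79,-0.82,0,0],[1,0,0,0,0],[1,0,0,0,0]]]'
python3 - <<'E'
from h import *
im,d,K,P=cam("wrist"); np.savez("w1.npz",im=im,d=d,K=K,P=P); save("pics/w1.png",im)
E
```

```text
time: 1.98
position: [0.5425, -0.0059, 0.2221]
tool_rot: [3.074, 0.647, -0.002]
ft_force: [-0.3, -0.5, 0.7]
grip_width: 0.999
```

View pics/w1.png

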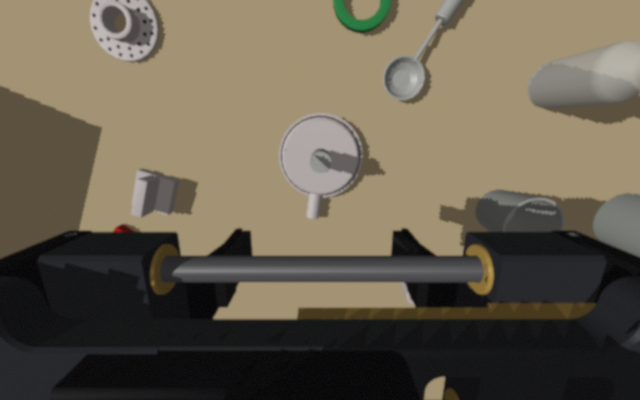

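```bash
python3 - <<'E'
from h import *
z=np.load("w1.npz"); im,d,K,P=[z[k] for k in("im","d","K","P")]
X=cloud(d,K,P); v,u=np.mgrid[:400,:640]
near=(abs(u-320)<50)&(v>105)&(v<222)&(d>0)
deck=near&(X[...,2]>.012)&(X[...,2]<.03)&(v<200)
e=[]
(c,r)=cv2.minEnclosingCircle((X[deck][:,:2]*1000).astype(np.float32)); print("deck circ",c,r, "z",np.median(X[deck][:,2]))
rr=np.hypot(X[...,0]*1000-c[0],X[...,1]*1000-c[1])
sp=near&(rr>60)&(rr<84)&(X[...,2]>.004)&(X[...,2]<.02)
q=X[sp].mean(0); print("spout",q,len(X[sp]),"stand x angle deg",np.degrees(np.arctan2(c[1]/1000-q[1],c[0]/1000-q[0])))
for lo,hi in((.06,.079),(.076,.09)):
    m=near&(X[...,2]>lo)&(X[...,2]<hi)&(rr<30); t=X[m]; print("post",lo,len(t),t.mean(0), cv2.minEnclosingCircle((t[:,:2]*1000).astype(np.float32)),cv2.minAreaRect((t[:,:2]*1000).astype(np.float32)))
# support hub
m=(abs(u-118)<22)&(abs(v-20)<21)&(X[...,2]>.016)&(X[...,2]<.03)
print("hub",cv2.minEnclosingCircle((X[m][:,:2]*1000).astype(np.float32)),np.median(X[m][:,2]))
save("pics/w1c.png",cv2.resize(im[135:185,290:350],None,fx=10,fy=10,interpolation=cv2.INTER_CUBIC))
E
```

```text
deck circ (570.6257934570312, 5.594025611877441) 57.124446868896484 z 0.019781540309801893
spout [ 0.50295316 -0.01385924  0.01607383] 194 stand x angle deg 16.037901363480195
post 0.06 279 [0.57381155 0.00699592 0.07011576] ((572.9446411132812, 6.635554790496826), 12.04675579071045) ((573.1378784179688, 6.74101448059082), (23.47097396850586, 22.39334487915039), 22.675045013427734)
post 0.076 104 [0.57324796 0.00666156 0.08152221] ((572.6983642578125, 7.094810485839844), 10.865137100219727) ((573.1365356445312, 6.953176975250244), (21.575180053710938, 5.071817398071289), 70.91333770751953)
hub ((621.1620483398438, 282.6505432128906), 20.690778732299805) 0.02103862633670342
```

View pics/w1c.png

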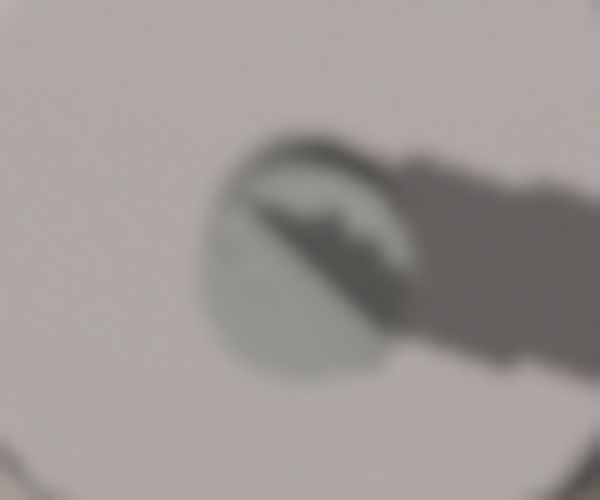

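The crop shows the tongue running from (240,200) to (395,330). The depth fit gives 71° in world, 21.6 x 5.1 mm at 81.5 mm up, which matches the given tongue. The stand's x axis is at about 16.5°, and the post axis is at about (0.573, 0.007). Next, the support.

```bash
cat >> h.py <<'E'
def toolxy(p,st=None):
    "world point -> offset in tool axes (mm) from TCP"
    st=st or get_state(); M=R.from_rotvec(st["tool_rot"]).as_matrix()
    return (M.T@(np.array(p)-st["position"]))*1000
def circ(p):
    p=p[:,:2]*1000; A=np.c_[2*p,np.ones(len(p))]; s=np.linalg.lstsq(A,(p**2).sum(1),rcond=None)[0]
    return s[:2]/1000,np.sqrt(s[2]+s[0]**2+s[1]**2)
def enc(p):
    c,r=cv2.minEnclosingCircle((p[:,:2]*1000).astype(np.float32)); return np.array(c)/1000,r
E
python3 -m jog '[[[1,0.787,-0.969,0,0],[1,0.787,-0.969,0,0],[1,0.787,-0.969,0.7,0],[1,0.787,-0.969,0.7,0],[1,0.787,-0.969,0.7,0],[1,0.787,-0.969,0.7,0],[1,0,0,0,0],[1,0,0,0,0]]]'
python3 - <<'E'
from h import *
st=get_state(); im,d,K,P=cam("wrist"); save("pics/w2.png",im); X=cloud(d,K,P)
g=np.hypot(X[...,0]-.6215,X[...,1]-.283)<.05
for n,lo,hi in(("disc",.003,.012),("hub",.018,.026)):
    m=g&(X[...,2]>lo)&(X[...,2]<hi)&(d>0); c,r=enc(X[m]); print(n,m.sum(),c,r,np.median(X[m][:,2]),toolxy([*c,.01],st))
E
```

```text
time: 3.02
position: [0.6226, 0.2816, 0.1101]
tool_rot: [3.073, 0.644, -0.001]
ft_force: [1.0, -0.5, 0.0]
grip_width: 0.997
disc 3585 [0.62126709 0.28333817] 39.78108215332031 0.00605217023050969 [ -0.46591748  -2.28222838 100.10010965]
hub 760 [0.62116241 0.28330386] 20.0672550201416 0.021707857456704588 [ -0.57555985  -2.29281459 100.10021012]
```

View pics/w2.png

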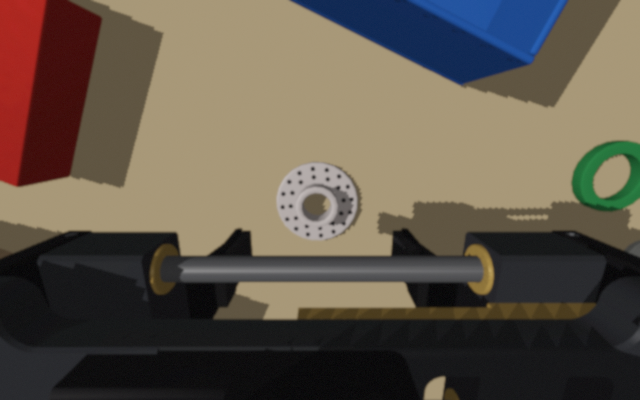

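The picture shows the support alone at (317,200), between the open fingers, with clear space around it. Both fits agree, so I'll descend and grip the hub.

```bash
python3 -m jog '[[[1,-0.013,-0.057,0.5,0],[1,0,0,0.8,0],[1,0,0,0.8,0],[1,0,0,0.4,0],[1,0,0,0,0],[0,0,0,0,0],[0,0,0,0,0],[0,0,0,0,0],[0,0,0,0,0]]]' 15
python3 -m jog '[[[0,0,0,0,0],[0,0,0,-0.4,0],[0,0,0,-0.8,0],[0,0,0,-0.9,0],[0,0,0,-0.9,0],[0,0,0,0,0],[0,0,0,0,0]]]'
python3 - <<'E'
from h import *
st=get_state(); im,d,K,P=cam("wrist"); save("pics/w3.png",im); X=cloud(d,K,P)
M=R.from_rotvec(st["tool_rot"]).as_matrix(); Y=(X-st["position"])@M
np.savez("w3.npz",im=im,d=d,K=K,P=P,Y=Y)
g=(np.hypot(Y[...,0],Y[...,1])<.046)&(d>0)&(Y[...,2]>-.02)&(Y[...,2]<.02); print(np.histogram(Y[g][:,2],bins=20,range=(-.02,.02)))
m=g&(Y[...,2]>-.001)&(Y[...,2]<.006); print(m.sum(),circ(Y[m][:0+0]) if 0 else enc(Y[m]), Y[m].min(0),Y[m].max(0))
E
```

```text
time: 4.2
position: [0.6209, 0.2857, 0.011]
tool_rot: [3.074, 0.647, 0.001]
ft_force: [0.3, 0.3, -0.2]
grip_width: 0.63
time: 5.08
position: [0.6204, 0.2853, 0.1304]
tool_rot: [3.074, 0.647, -0.0]
ft_force: [-0.0, 0.1, -1.2]
grip_width: 0.449
(array([  65,   54,   65,   57,   58,   87,  844,  282,  114,  103,   66,
         79,   71,  379, 4048,  384,   60,    3,    0,    0]), array([-0.02 , -0.018, -0.016, -0.014, -0.012, -0.01 , -0.008, -0.006,
       -0.004, -0.002,  0.   ,  0.002,  0.004,  0.006,  0.008,  0.01 ,
        0.012,  0.014,  0.016,  0.018,  0.02 ]))
265 (array([0.01187347, 0.00197543]), 28.37471580505371) [-0.0084157  -0.02639874 -0.00098201] [0.02118059 0.03034961 0.00594514]
```

View pics/w3.png

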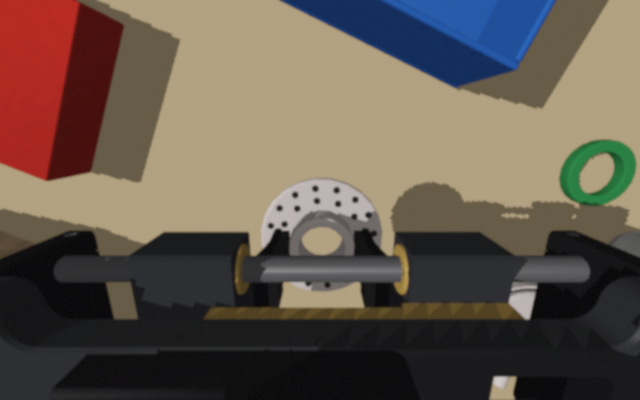

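```bash
python3 - <<'E'
from h import *
z=np.load("w3.npz"); Y=z["Y"]; d=z["d"]
g=(np.hypot(Y[...,0],Y[...,1])<.046)&(d>0)
for n,lo,hi in(("disc",.0065,.012),("hubtop",-.0095,-.005)):
    m=g&(Y[...,2]>lo)&(Y[...,2]<hi); p=Y[m]
    pl=np.linalg.lstsq(np.c_[p[:,:2],np.ones(len(p))],p[:,2],rcond=None)[0]; print(n,len(p),"plane",pl.round(4),np.median(p[:,2]))
    # outer edge: max radius per bearing about rough centre (0,0), front half
    h=cv2.convexHull((p[:,:2]*1000).astype(np.float32))[:,0]; h=h[h[:,0]>(8 if n=="disc" else 2)]
    print(circ(np.c_[h/1000,h[:,0]*0]),len(h),enc(p))
E
```

```text
disc 4790 plane [-0.0027  0.001   0.0091] 0.008991240180740219
(array([0.00154039, 0.00199921]), np.float64(39.537610546684654)) 28 (array([0.00124018, 0.00191555]), 39.99795150756836)
hubtop 1114 plane [-0.0086  0.0006 -0.0067] -0.006806300578060132
(array([-0.02827267,  0.00212874]), np.float64(49.27576149743027)) 8 (array([0.01196174, 0.00208947]), 28.446950912475586)
```

```bash
python3 -m jog '[[[0,-0.654,0.974,0,0],[0,-0.654,0.974,0,0],[0,-0.654,0.974,0,0],[0,-0.654,0.974,0,0],[0,-0.654,0.974,0,0],[0,-0.654,0.974,0,0],[0,0,0,0,0],[0,0,0,0,0],[0,0,0,0,0]]]' 20
python3 - <<'E'
from h import *
st=get_state(); im,d,K,P=cam("wrist"); X=cloud(d,K,P)
M=R.from_rotvec(st["tool_rot"]).as_matrix(); Y=(X-st["position"])@M
save("pics/w4.png",cv2.resize(im[170:310,230:410],None,fx=4,fy=4,interpolation=cv2.INTER_CUBIC))
g=(np.hypot(Y[...,0],Y[...,1])<.05)&(d>0); m=g&(Y[...,2]>.0065)&(Y[...,2]<.012); print("held",enc(Y[m]))
m=g&(X[...,2]>.066)&(X[...,2]<.09)&(Y[...,2]>.03)&(np.hypot(Y[...,0],Y[...,1])<.02);print("post",m.sum(),Y[m].mean(0),Y[m].min(0),Y[m].max(0), "from earlier", toolxy([.573,.0068,.08],st))
E
```

```text
time: 6.25
position: [0.571, 0.0104, 0.1302]
tool_rot: [-3.072, -0.651, 0.001]
ft_force: [-0.1, -0.2, -1.1]
grip_width: 0.449
held (array([0.00122321, 0.00204214]), 39.96454620361328)
post 31 [-0.00951609  0.00505627  0.05671902] [-0.01152763 -0.00158536  0.04720062] [-0.00567919  0.0112693   0.06190739] from earlier [ 0.34069743  4.1543928  50.15826799]
```

View pics/w4.png

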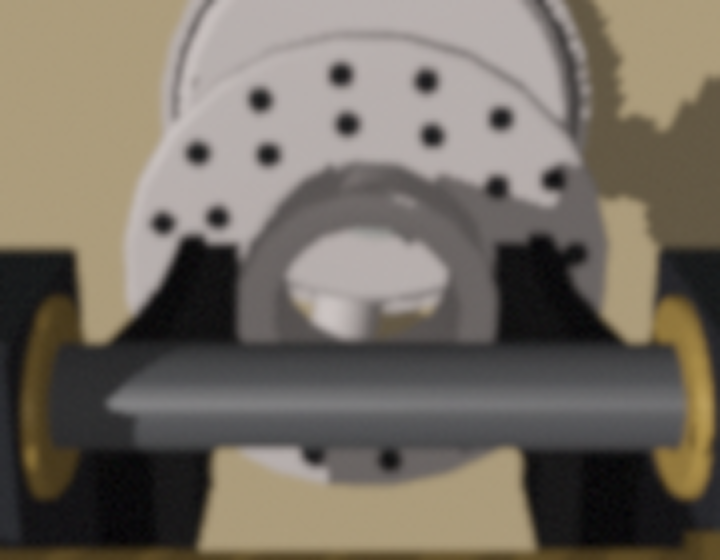

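```bash
python3 -m jog '[[[0,-0.022,0.053,0,0],[0,0,0,0,0],[0,0,0,0,0]]]'
python3 -m jog '[[[0,0,0,0,0]]]'
python3 -m jog '[[[0,0,0,0,0]]]'
python3 - <<'E'
from h import *
for i in range(2):
    st=get_state(); im,d,K,P=cam("wrist"); X=cloud(d,K,P); M=R.from_rotvec(st["tool_rot"]).as_matrix(); Y=(X-st["position"])@M
    h=(np.hypot(Y[...,0],Y[...,1])<.05)&(d>0)&(Y[...,2]>.0065)&(Y[...,2]<.012)
    ring=(d>0)&(X[...,2]>.012)&(X[...,2]<.028)&(np.hypot(X[...,0]-.573,X[...,1]-.0068)<.063)&(np.hypot(X[...,0]-.573,X[...,1]-.0068)>.02)
    hull=cv2.convexHull((Y[ring][:,:2]*1000).astype(np.float32))[:,0]; hull=hull[hull[:,0]>5]
    print(st["position"],"held",enc(Y[h]),"deck edge circ",circ(hull/1000),"post earlier",toolxy([.573,.0068,.08],st))
E
```

```text
time: 6.68
position: [0.5713, 0.0062, 0.1305]
tool_rot: [-3.074, -0.647, 0.0]
ft_force: [-0.2, 0.9, -0.9]
grip_width: 0.448
time: 6.8
position: [0.5713, 0.0062, 0.1305]
tool_rot: [3.074, 0.647, -0.0]
ft_force: [-0.1, 0.3, -0.8]
grip_width: 0.449
time: 6.92
position: [0.5713, 0.0061, 0.1305]
tool_rot: [3.074, 0.647, -0.0]
ft_force: [-0.1, -0.2, 0.4]
grip_width: 0.449
[0.57127987 0.00606053 0.13054843] held (array([0.00122407, 0.00202958]), 39.955413818359375) deck edge circ (array([0.00195372, 0.00021769]), np.float64(54.39896876209712)) post earlier [1.87375655e+00 1.06093169e-02 5.05483813e+01]
[0.57127475 0.0060682  0.13055343] held (array([0.00125829, 0.00203026]), 39.9501953125) deck edge circ (array([0.00194411, 0.00011648]), np.float64(54.35522557632968)) post earlier [1.87483764e+00 2.12452840e-02 5.05533935e+01]
```

```bash
python3 -m jog '[[[0,0.016,-0.05,0,0],[0,0,0,0.3,0],[0,0,0,0.3,0],[0,0,0,0,0],[0,0,0,0.2,0],[0,0,0,0.15,0],[0,0,0,0.15,0],[0,0,0,0,0]]]'; python3 -m jog '[[[0,0,0,0.1,0],[0,0,0,0.05,0],[0,0,0,0.05,0],[0,0,0,0.05,0],[0,0,0,0,0]]]'
```

```text
time: 8.02
position: [0.5706, 0.0081, 0.0859]
tool_rot: [-3.074, -0.647, 0.002]
ft_force: [-0.5, -0.5, 0.0]
grip_width: 0.444
time: 8.65
position: [0.5709, 0.0082, 0.0764]
tool_rot: [3.074, 0.647, -0.0]
ft_force: [-0.4, -0.4, -0.6]
grip_width: 0.443
```

```bash
python3 -m jog '[[[0,0,0,0.2,0],[0,0,0,0.2,0],[0,0,0,0.2,0],[0,0,0,0.15,0],[0,0,0,0.1,0],[0,0,0,0,0],[0,0,0,0,0]]]'
python3 - <<'E'
from h import *
st=get_state(); im,d,K,P=cam("wrist"); X=cloud(d,K,P); M=R.from_rotvec(st["tool_rot"]).as_matrix(); Y=(X-st["position"])@M
g=(np.hypot(Y[...,0],Y[...,1])<.042)&(d>0)
h,e=np.histogram(Y[g][:,2],bins=15,range=(-.002,.028)); print(h,e.round(3))
E
```

```text
time: 9.52
position: [0.5713, 0.0082, 0.0428]
tool_rot: [3.074, 0.647, 0.001]
ft_force: [0.1, -0.8, -0.1]
grip_width: 0.448
[ 139   75   71   58  401 3872  294   25    1    0    0   65  526    9
    0] [-0.002  0.     0.002  0.004  0.006  0.008  0.01   0.012  0.014  0.016
  0.018  0.02   0.022  0.024  0.026  0.028]
```

```bash
python3 -m jog '[[[0,0,0,0.1,0],[0,0,0,0.08,0],[0,0,0,0,0],[0,0,0,0,0]]]'; python3 -m jog '[[[0.75,0,0,0,0],[0.75,0,0,0,0],[0.75,0,0,0,0],[0.75,0,0,-0.4,0],[0.75,0,0,-0.8,0],[0.75,0,0,-0.8,0],[0.75,0,0,-0.8,0],[0.75,0,0,-0.8,0],[0.75,0,0,0,0],[0.75,0,0,0,0]]]'
python3 - <<'E'
from h import *
st=get_state(); im,d,K,P=cam("wrist"); X=cloud(d,K,P); save("pics/w5.png",im)
r=np.hypot(X[...,0]-.573,X[...,1]-.0068)
for n,lo,hi,rm in(("disc",.023,.031,.045),("hub",.038,.047,.025),("post",.066,.09,.02),("tongue",.077,.09,.02),("deck",.014,.0225,.06)):
    m=(r<rm)&(d>0)&(X[...,2]>lo)&(X[...,2]<hi); p=X[m]; print(n,m.sum(),enc(p) if len(p) else 0,np.median(p[:,2]),cv2.minAreaRect((p[:,:2]*1000).astype(np.float32)) if n=="tongue" else "")
E
```

```text
time: 10.07
position: [0.571, 0.0082, 0.0352]
tool_rot: [-3.074, -0.647, 0.0]
ft_force: [0.1, -1.2, -0.3]
grip_width: 0.446
time: 11.32
position: [0.5708, 0.0081, 0.1794]
tool_rot: [3.074, 0.647, -0.0]
ft_force: [-0.7, 0.4, 0.1]
grip_width: 0.747
disc 2578 (array([0.57303467, 0.00656002]), 39.74482727050781) 0.026030776075649853 
hub 420 (array([0.57298792, 0.00661562]), 19.913070678710938) 0.04178656401171066 
post 467 (array([0.57302087, 0.0068072 ]), 12.097024917602539) 0.07059032272920185 
tongue 138 (array([0.57341766, 0.00681281]), 11.104623794555664) 0.08190994682454628 ((573.1888427734375, 6.842540264129639), (22.05525016784668, 5.135468482971191), 71.8801498413086)
deck 1974 (array([0.56907208, 0.00544314]), 55.88008117675781) 0.019675472565458513
```

View pics/w5.png

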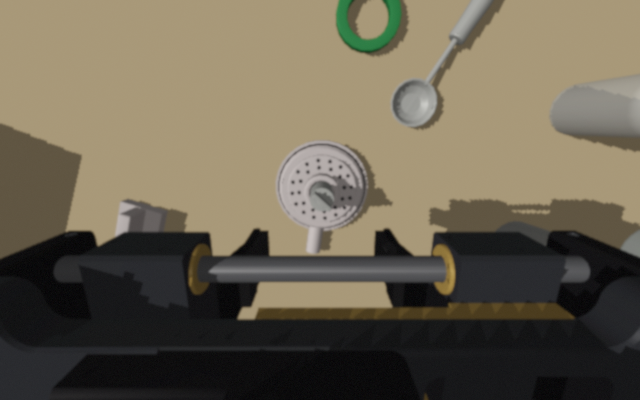

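Picture: the support sits on the stand at (322,187), round the post. Heights of 26.0 mm (disc) and 41.8 mm (hub) are as they should be. Next, the spacer.

```bash
python3 -m jog '[[[0.8,-0.974,0.698,0,0],[0.8,-0.974,0.698,0,0],[0.8,-0.974,0.698,0.5,0],[0.8,-0.974,0.698,0.6,0],[0.8,-0.974,0.698,0.6,0],[0.8,0,0,0,0],[0.8,0,0,0,0],[0.8,0,0,0,0],[0.8,0,0,0,0]]]'
python3 - <<'E'
from h import *
st=get_state(); im,d,K,P=cam("wrist"); X=cloud(d,K,P); save("pics/w6.png",im)
r=np.hypot(X[...,0]-.4506,X[...,1]+.1995)
m=(r<.035)&(d>0)&(X[...,2]>.026)&(X[...,2]<.034); p=X[m]; c,R_=enc(p); print(m.sum(),c,R_,np.median(p[:,2]),im[m].mean(0),"tool",toolxy([*c,.03],st))
E
```

```text
time: 12.5
position: [0.4499, -0.1971, 0.1118]
tool_rot: [3.073, 0.65, 0.001]
ft_force: [0.3, -0.5, 0.0]
grip_width: 0.797
660 [ 0.45219006 -0.20144469] 18.84615135192871 0.029767467849631704 [166.48636364 159.16818182 156.57121212] tool [ 0.27364196  4.82677745 81.75869335]
```

View pics/w6.png

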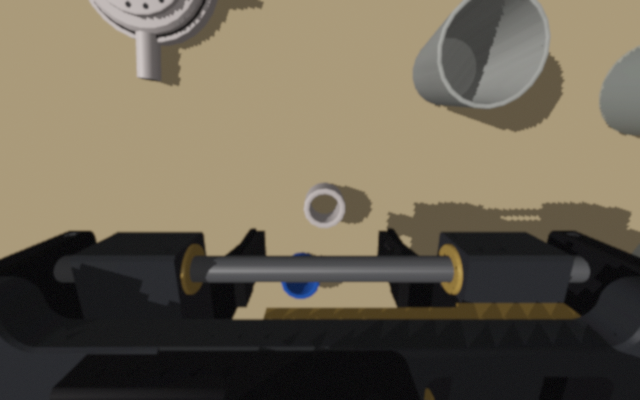

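The white spacer is at (325,206). The blue one at (300,275) is about 70 mm behind it and clear of the fingers. Now the grasp.

```bash
python3 -m jog '[[[0.8,-0.022,0.07,0.3,0],[0.8,0,0,0.8,0],[0.8,0,0,0.8,0],[0.8,0,0,0.6,0],[0.8,0,0,0,0],[0.8,0,0,0,0],[0,0,0,0,0],[0,0,0,0,0],[0,0,0,0,0],[0,0,0,0,0]]]' 15
python3 -m jog '[[[0,0,0,0,0],[0,0,0,0,0],[0,0,0,-0.3,0],[0,0,0,-0.8,0],[0,0,0,-1,0],[0,0,0,-1,0],[0,0,0,-0.3,0],[0,0,0,0,0],[0,0,0,0,0],[0,0,0,0,0]]]'
python3 - <<'E'
from h import *
st=get_state(); im,d,K,P=cam("wrist"); X=cloud(d,K,P); M=R.from_rotvec(st["tool_rot"]).as_matrix(); Y=(X-st["position"])@M
save("pics/w7.png",cv2.resize(im[170:310,230:410],None,fx=4,fy=4,interpolation=cv2.INTER_CUBIC))
g=(np.hypot(Y[...,0],Y[...,1])<.03)&(d>0)&(Y[...,2]<.03)&(Y[...,2]>-.03)
h,e=np.histogram(Y[g][:,2],bins=20,range=(-.03,.03)); print(h,e.round(3))
np.savez("w7.npz",im=im,Y=Y,d=d)
E
```

```text
time: 13.8
position: [0.4494, -0.2011, 0.0115]
tool_rot: [3.074, 0.647, 0.0]
ft_force: [-0.1, 0.6, 0.8]
grip_width: 0.428
time: 15.05
position: [0.4484, -0.2006, 0.1458]
tool_rot: [-3.072, -0.647, 0.003]
ft_force: [0.1, -0.9, 0.0]
grip_width: 0.421
[ 92 107  95 658 421 187 145 189 148 169 103 115 103  68   0   0   0   0
   0   0] [-0.03  -0.027 -0.024 -0.021 -0.018 -0.015 -0.012 -0.009 -0.006 -0.003
  0.     0.003  0.006  0.009  0.012  0.015  0.018  0.021  0.024  0.027
  0.03 ]
```

View pics/w7.png

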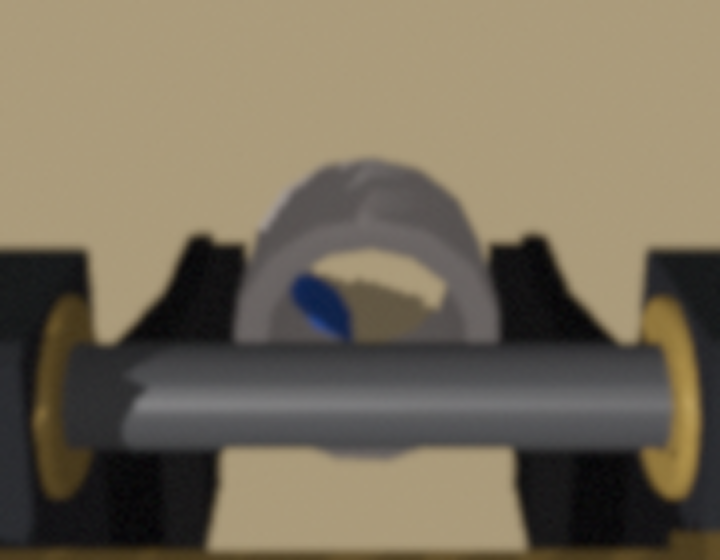

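```bash
python3 - <<'E'
from h import *
from scipy.optimize import least_squares
z=np.load("w7.npz"); Y=z["Y"]; d=z["d"]; im=z["im"].astype(int)
light=im.min(-1)>70
for n,lo,hi in (("side",-.014,.008),("top",-.022,-.0165)):
    m=(d>0)&light&(np.hypot(Y[...,0],Y[...,1])<.03)&(Y[...,2]>lo)&(Y[...,2]<hi)&(Y[...,0]>.008 if n=="side" else Y[...,0]>-.05)
    p=Y[m]*1000; print(n,len(p),p.min(0),p.max(0),np.median(p[:,2]))
    if n=="side":
        s=least_squares(lambda q:np.hypot(p[:,0]-q[0],p[:,1]-q[1])-19,[0,2],loss="soft_l1"); print(s.x,np.abs(s.fun).mean())
        for zz in range(-14,8,4):
            q=p[(p[:,2]>zz)&(p[:,2]<zz+4)]; s=least_squares(lambda t:np.hypot(q[:,0]-t[0],q[:,1]-t[1])-19,[0,2],loss="soft_l1"); print(zz,s.x.round(2),len(q))
st=get_state(); print(st["position"],"post",toolxy([.573,.0068,.08],st))
E
```

```text
side 638 [  8.1529566  -25.44110892 -13.97472629] [21.42824505 27.38224624  7.98697843] -3.4193187599226014
[1.87677262 1.93296145] 0.4923426812479368
-14 [1.84 1.88] 122
-10 [1.84 1.98] 127
-6 [1.87 1.93] 118
-2 [1.98 1.89] 131
2 [1.88 1.97] 98
6 [1.83 2.  ] 42
top 844 [-16.31705063 -25.46755612 -20.8253138 ] [ 21.0450788   19.67367985 -16.51513421] -18.272755381868436
[ 0.44864833 -0.20063858  0.14607318] post [ 197.50487851 -139.57938714   66.09981624]
```

```bash
python3 -m jog '[[[0,0.978,-0.708,0,0],[0,0.978,-0.708,0,0],[0,0.978,-0.708,0,0],[0,0.978,-0.708,0,0],[0,0.978,-0.708,0,0],[0,0,0,0.2,0],[0,0,0,0.2,0],[0,0,0,0,0],[0,0,0,0,0],[0,0,0,0,0]]]' 20
python3 -m jog '[[[0,0,0,0,0],[0,0,0,0,0]]]'
python3 - <<'E'
from h import *
st=get_state(); print("post",toolxy([.573,.0068,.08],st))
E
```

```text
time: 16.35
position: [0.5714, 0.0066, 0.1317]
tool_rot: [3.074, 0.645, 0.001]
ft_force: [-0.2, 0.4, -0.4]
grip_width: 0.424
time: 16.6
position: [0.5714, 0.0073, 0.1315]
tool_rot: [3.074, 0.647, 0.0]
ft_force: [0.8, 0.7, -1.3]
grip_width: 0.425
post [ 1.27365056  1.12248278 51.51890797]
```

```bash
python3 -m jog '[[[0,-0.015,-0.02,0,0],[0,0,0,0.3,0],[0,0,0,0.3,0],[0,0,0,0.3,0],[0,0,0,0,0],[0,0,0,0.1,0],[0,0,0,0.1,0],[0,0,0,0,0],[0,0,0,0,0]]]'; python3 -m jog '[[[0,0,0,0.1,0],[0,0,0,0.1,0],[0,0,0,0.1,0],[0,0,0,0,0],[0,0,0,0,0]]]'
```

```text
time: 17.73
position: [0.5706, 0.0079, 0.0875]
tool_rot: [3.074, 0.647, 0.001]
ft_force: [-0.3, 0.1, -0.8]
grip_width: 0.423
time: 18.35
position: [0.5705, 0.0079, 0.0753]
tool_rot: [3.074, 0.647, -0.0]
ft_force: [-0.6, -0.3, -0.6]
grip_width: 0.423
```

```bash
python3 -m jog '[[[0,0,0,0.15,0],[0,0,0,0.15,0],[0,0,0,0.12,0],[0,0,0,0.08,0],[0,0,0,0,0],[0,0,0,0,0]]]'; python3 -m jog '[[[0.65,0,0,0,0],[0.65,0,0,0,0],[0.65,0,0,0,0],[0.65,0,0,-0.4,0],[0.65,0,0,-0.8,0],[0.65,0,0,-0.8,0],[0.65,0,0,-0.8,0],[0.65,0,0,-0.3,0],[0.65,0,0,0,0],[0.65,0,0,0,0]]]'
python3 - <<'E'
from h import *
st=get_state(); im,d,K,P=cam("wrist"); X=cloud(d,K,P)
r=np.hypot(X[...,0]-.573,X[...,1]-.0068)
for n,lo,hi,rm in(("disc",.023,.031,.045),("spacertop",.068,.0755,.025),("tongue",.079,.09,.02)):
    m=(r<rm)&(d>0)&(X[...,2]>lo)&(X[...,2]<hi); p=X[m]; print(n,m.sum(),enc(p) if len(p) else 0,np.median(p[:,2]),cv2.minAreaRect((p[:,:2]*1000).astype(np.float32)) if n=="tongue" else "")
E
```

```text
time: 19.1
position: [0.5706, 0.0079, 0.0555]
tool_rot: [3.074, 0.647, 0.0]
ft_force: [-0.4, -0.6, -0.5]
grip_width: 0.425
time: 20.35
position: [0.5696, 0.0077, 0.178]
tool_rot: [-3.074, -0.647, 0.003]
ft_force: [-0.3, -0.2, -0.1]
grip_width: 0.651
disc 2359 (array([0.57337   , 0.00644216]), 39.864219665527344) 0.02604309590687598 
spacertop 866 (array([0.57365021, 0.00677763]), 18.951168060302734) 0.07122532401791981 
tongue 129 (array([0.57371942, 0.00684218]), 10.99776554107666) 0.08193713863230356 ((573.3486938476562, 7.000051975250244), (21.886205673217773, 5.057852268218994), 70.08739471435547)
```

Spacer seated: its top reads about 71–72 mm, and the tongue is at about 71° and hasn't moved. I'll turn the tool to the tongue's angle here, to calibrate the camera bias at that yaw before fetching the cap.

```bash
python3 -m jog '[[[0.6,0,0,0,-1],[0.6,0,0,0,-1],[0.6,0,0,0,-1],[0.6,0,0,0,-1],[0.6,0,0,0,-1],[0.6,0,0,0,-1],[0.6,0,0,0,-1],[0.6,0,0,0,-1],[0.6,0,0,0,-1],[0.6,0,0,0,-0.44]]]'
python3 -m jog '[[[0.6,0,0,0,0],[0.6,0,0,0,0],[0.6,0,0,0,0],[0.6,0,0,0,0]]]'
python3 - <<'E'
from h import *
def meas():
    st=get_state(); im,d,K,P=cam("wrist"); X=cloud(d,K,P)
    r=np.hypot(X[...,0]-.573,X[...,1]-.0068)
    for n,lo,hi,rm in(("disc",.023,.031,.045),("spacertop",.0685,.0755,.025),("tongue",.079,.09,.02)):
        m=(r<rm)&(d>0)&(X[...,2]>lo)&(X[...,2]<hi); p=X[m]; c,R_=enc(p); print(n,m.sum(),c,R_,np.median(p[:,2]),cv2.minAreaRect((p[:,:2]*1000).astype(np.float32)) if n=="tongue" else "","tool",toolxy([*c,.08],st).round(2))
    M=R.from_rotvec(st["tool_rot"]).as_matrix(); print(st["position"],"toolx deg",np.degrees(np.arctan2(M[1,0],M[0,0])))
    sp=(r>.062)&(r<.082)&(d>0)&(X[...,2]>.004)&(X[...,2]<.022); q=X[sp]
    if len(q)>20: print("spout",len(q),q.mean(0),np.degrees(np.arctan2(.0068-q[:,1].mean(),.573-q[:,0].mean())))
meas()
E
```

```text
time: 21.65
position: [0.5698, 0.0079, 0.1782]
tool_rot: [-2.556, -1.824, 0.002]
ft_force: [0.8, -0.2, -0.3]
grip_width: 0.601
time: 22.15
position: [0.5704, 0.0079, 0.1794]
tool_rot: [2.558, 1.823, -0.0]
ft_force: [0.1, 0.3, 0.6]
grip_width: 0.608
disc 2332 [0.57307501 0.00700258] 39.81264114379883 0.026146221653952195  tool [ 0.    2.77 99.37]
spacertop 872 [0.57350122 0.00720005] 18.93787956237793 0.07119934625568805  tool [ 0.33  3.11 99.37]
tongue 111 [0.57311493 0.00731987] 10.843234062194824 0.08204917579490068 ((573.0422973632812, 7.318227767944336), (21.635391235351562, 3.862428903579712), 70.95022583007812) tool [ 0.32  2.71 99.37]
[0.5704441  0.00791996 0.17936892] toolx deg 70.95716213723146
spout 229 [ 0.50364601 -0.01187783  0.01612054] 15.072800683353659
```

```bash
python3 -m jog '[[[0.6,0.676,-0.938,0,0],[0.6,0.676,-0.938,0,0],[0.6,0.676,-0.938,0,0],[0.6,0.676,-0.938,0,0],[0.6,0.676,-0.938,0,0],[0.6,0,0,0,1],[0.6,0,0,0,1],[0.6,0,0,0,1],[0.6,0,0,0,1],[0.6,0,0,0,1]]]'
python3 -m jog '[[[0.6,0,0,0.1,1],[0.6,0,0,0.2,1],[0.6,0,0,0.2,1],[0.6,0,0,0.2,1],[0.6,0,0,0.2,1],[0.6,0,0,0.2,1],[0.6,0,0,0.2,1],[0.6,0,0,0.2,1],[0.6,0,0,0,0.2],[0.6,0,0,0,0]]]'
python3 -m jog '[[[0.6,0,0,0,0],[0.6,0,0,0,0],[0.6,0,0,0,0]]]'
python3 - <<'E'
from h import *
st=get_state(); im,d,K,P=cam("wrist"); X=cloud(d,K,P); save("pics/w8.png",im)
M=R.from_rotvec(st["tool_rot"]).as_matrix(); a=np.degrees(np.arctan2(M[1,0],M[0,0])); Y=(X-st["position"])@M
r=np.hypot(X[...,0]-.4384,X[...,1]-.195)
for n,lo,hi in(("bar",.040,.048),("plate",.010,.017)):
    m=(r<.045)&(d>0)&(X[...,2]>lo)&(X[...,2]<hi)&(np.ptp(im.astype(int),axis=2)<45); p=X[m]; rc=cv2.minAreaRect((p[:,:2]*1000).astype(np.float32)); print(n,len(p),rc,np.median(p[:,2]),"tool",toolxy([rc[0][0]/1000,rc[0][1]/1000,.04],st).round(2))
print(st["position"],a)
E
```

```text
time: 23.45
position: [0.4372, 0.197, 0.1794]
tool_rot: [2.894, 1.222, 0.0]
ft_force: [-0.2, 0.1, 0.4]
grip_width: 0.6
time: 24.7
position: [0.4374, 0.197, 0.1197]
tool_rot: [-3.139, -0.138, -0.001]
ft_force: [0.7, 0.9, 0.8]
grip_width: 0.598
time: 25.08
position: [0.4373, 0.1969, 0.1194]
tool_rot: [3.139, 0.136, 0.0]
ft_force: [-0.0, -0.6, -0.3]
grip_width: 0.6
bar 827 ((437.84991455078125, 194.42999267578125), (49.658660888671875, 14.002591133117676), 5.61946439743042) 0.04389756900004965 tool [ 0.36  2.49 79.44]
plate 1765 ((437.39276123046875, 194.36392211914062), (50.46651077270508, 49.99681854248047), 5.439947128295898) 0.014018972929520812 tool [-0.1   2.52 79.44]
[0.43725998 0.19688805 0.11943594] 4.976133949481883
```

View pics/w8.png

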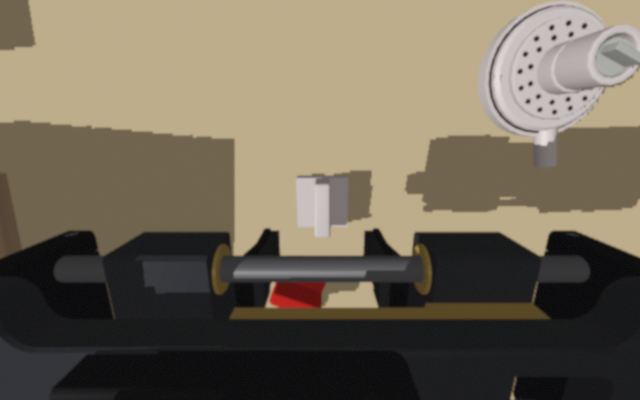

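The white cap is at (322,205), with its bar parallel to the fingers. The red one at (298,292) is behind and lower than the palm. Grasping the bar.

```bash
python3 -m jog '[[[0.6,0,0.012,0.3,-0.1],[0.6,0,0,0.8,0],[0.6,0,0,0.8,0],[0.6,0,0,0.5,0],[0.6,0,0,0.13,0],[0.6,0,0,0,0],[0,0,0,0,0],[0,0,0,0,0],[0,0,0,0,0],[0,0,0,0,0]]]' 30
python3 -m jog '[[[0,0,0,0,0],[0,0,0,0,0],[0,0,0,0,0],[0,0,0,-0.3,0],[0,0,0,-0.8,0],[0,0,0,-1,0],[0,0,0,-1,0],[0,0,0,-0.3,0],[0,0,0,0,0],[0,0,0,0,0]]]'
python3 - <<'E'
from h import *
st=get_state(); M=R.from_rotvec(st["tool_rot"]).as_matrix(); print("toolx",np.degrees(np.arctan2(M[1,0],M[0,0])), "to post", toolxy([.57305,.0072,.08],st))
E
```

```text
time: 26.38
position: [0.4374, 0.1964, 0.0183]
tool_rot: [3.138, 0.15, 0.001]
ft_force: [0.4, 0.5, 0.1]
grip_width: 0.229
time: 27.62
position: [0.4362, 0.1959, 0.1526]
tool_rot: [3.137, 0.15, -0.004]
ft_force: [0.2, -0.7, -1.3]
grip_width: 0.157
toolx 5.466276762877883 to post [118.47257751 200.84795088  72.39917154]
```

```bash
python3 -m jog '[[[0,0.59,0.994,0,0],[0,0.59,0.994,0,0],[0,0.59,0.994,0,0],[0,0.59,0.994,0,0],[0,0.59,0.994,0,0],[0,0,0,0,-1],[0,0,0,0,-1],[0,0,0,0,-1],[0,0,0,0,-1],[0,0,0,0,-1]]]'
python3 -m jog '[[[0,0,0,0,-1],[0,0,0,0,-1],[0,0,0,0,-1],[0,0,0,0,-1],[0,0,0,0,-1],[0,0,0,0,-1],[0,0,0,0,-1],[0,0,0,0,-1],[0,0,0,0,-0.1],[0,0,0,0,0]]]'
python3 -m jog '[[[0,0,0,0,0],[0,0,0,0,0],[0,0,0,0,0]]]'
python3 - <<'E'
from h import *
st=get_state(); im,d,K,P=cam("wrist"); X=cloud(d,K,P); M=R.from_rotvec(st["tool_rot"]).as_matrix(); Y=(X-st["position"])@M*1000
save("pics/w9.png",cv2.resize(im[130:310,210:430],None,fx=3.5,fy=3.5,interpolation=cv2.INTER_CUBIC)); np.savez("w9.npz",im=im,Y=Y,X=X,d=d)
g=(np.hypot(Y[...,0],Y[...,1])<45)&(d>0)
for n,lo,hi in(("plate",1,7),("bartop",-29,-23)):
    m=g&(Y[...,2]>lo)&(Y[...,2]<hi)&(im.min(-1)>70); p=Y[m]
    if len(p): print(n,len(p),p.min(0),p.max(0),np.median(p[:,2]),cv2.minAreaRect(p[:,:2].astype(np.float32)))
ring=(d>0)&(X[...,2]>.023)&(X[...,2]<.030)&(np.hypot(X[...,0]-.573,X[...,1]-.007)<.045)
hull=cv2.convexHull(Y[ring][:,:2].astype(np.float32))[:,0]; hull=hull[hull[:,0]>12]
print("disc circ",len(hull),circ(hull/1000)); print("post",toolxy([.57305,.0072,.08],st),st["position"],np.degrees(np.arctan2(M[1,0],M[0,0])))
E
```

```text
time: 28.88
position: [0.5725, 0.0099, 0.152]
tool_rot: [-3.028, -0.83, 0.005]
ft_force: [0.3, -0.6, -1.0]
grip_width: 0.157
time: 30.12
position: [0.5731, 0.0099, 0.1531]
tool_rot: [-2.558, -1.821, 0.002]
ft_force: [0.1, 0.3, -1.8]
grip_width: 0.157
time: 30.5
position: [0.5737, 0.0098, 0.1542]
tool_rot: [2.558, 1.823, 0.0]
ft_force: [-0.6, -0.3, -0.6]
grip_width: 0.158
plate 1588 [ -3.86324604 -23.16182028   1.06096109] [23.11579358 26.94360229  6.99343452] 4.188042902538189 ((9.644791603088379, 1.9138355255126953), (50.10823440551758, 26.921154022216797), 89.87260437011719)
bartop 1476 [-26.77307642 -14.88856275 -27.79066588] [ 23.19615826   8.94752774 -23.07579839] -25.725833556742096 ((-1.8420467376708984, -2.975849151611328), (23.519855499267578, 49.87743377685547), 89.28408813476562)
disc circ 26 (array([-0.00267466,  0.00016021]), np.float64(39.530203394129735))
post [-2.61852026  0.24219945 74.20585688] [0.57366372 0.00976928 0.15420544] 70.95702936791045
```

```bash
python3 -m jog '[[[0,-0.02,-0.042,0,0],[0,0,0,0.4,0],[0,0,0,0.4,0],[0,0,0,0.2,0],[0,0,0,0,0],[0,0,0,0,0],[0,0,0,0,0],[0,0,0,0,0]]]'
python3 - <<'E'
from h import *
st=get_state(); im,d,K,P=cam("wrist"); X=cloud(d,K,P); M=R.from_rotvec(st["tool_rot"]).as_matrix(); Y=(X-st["position"])@M*1000
g=(np.hypot(Y[...,0],Y[...,1])<45)&(d>0)
m=g&(Y[...,2]>1)&(Y[...,2]<7)&(im.min(-1)>70); p=Y[m]; print(p.min(0),p.max(0),np.median(p[:,2]))
ring=(d>0)&(X[...,2]>.023)&(X[...,2]<.030)&(np.hypot(X[...,0]-.573,X[...,1]-.007)<.045)
hull=cv2.convexHull(Y[ring][:,:2].astype(np.float32))[:,0]; hull=hull[hull[:,0]>12]
print("disc circ",len(hull),circ(hull/1000)); print("post",toolxy([.57305,.0072,.08],st),st["position"],np.degrees(np.arctan2(M[1,0],M[0,0])))
E
```

```text
time: 31.55
position: [0.572, 0.0095, 0.1145]
tool_rot: [2.558, 1.823, 0.001]
ft_force: [1.2, -0.8, -0.2]
grip_width: 0.158
[ -3.55786049 -23.1012968    1.031931  ] [22.96833161 26.91051374  6.99811083] 4.204952496752535
disc circ 24 (array([-0.00184524,  0.00146191]), np.float64(39.46917475563472))
post [-1.85332823  1.69983809 34.49491177] [0.57202528 0.00951523 0.11449366] 70.96222045812671
```

```bash
python3 -m jog '[[[0,0,-0.006,0.1,0],[0,0,0,0.1,0],[0,0,0,0.1,0],[0,0,0,0.05,0],[0,0,0,0,0],[0,0,0,0,0]]]'; python3 -m jog '[[[0,0,0,0.04,0],[0,0,0,0,0]]]';python3 -m jog '[[[0,0,0,0.04,0],[0,0,0,0,0]]]'
```

```text
time: 32.35
position: [0.5717, 0.0097, 0.1002]
tool_rot: [2.558, 1.824, 0.0]
ft_force: [-0.2, 0.5, -1.4]
grip_width: 0.157
time: 32.6
position: [0.5715, 0.0096, 0.0985]
tool_rot: [-2.558, -1.824, 0.0]
ft_force: [0.3, -0.2, -1.2]
grip_width: 0.161
time: 32.85
position: [0.5714, 0.0096, 0.0968]
tool_rot: [-2.558, -1.824, 0.0]
ft_force: [0.5, 0.5, 0.1]
grip_width: 0.155
```

The slot is over the tongue, with no contact force 3 mm below the tip. Continuing down to the spacer.

```bash
python3 -m jog '[[[0,0,0,0.06,0],[0,0,0,0.05,0],[0,0,0,0,0],[0,0,0,0,0]]]'; python3 -m jog '[[[0,0,0,0.04,0],[0,0,0,0,0]]]';python3 -m jog '[[[0,0,0,0.03,0],[0,0,0,0,0]]]'
```

```text
time: 33.35
position: [0.5716, 0.0096, 0.0925]
tool_rot: [-2.558, -1.824, 0.0]
ft_force: [-0.4, 0.3, 0.4]
grip_width: 0.157
time: 33.6
position: [0.5714, 0.0096, 0.0908]
tool_rot: [-2.558, -1.823, 0.0]
ft_force: [0.6, -0.5, -0.5]
grip_width: 0.159
time: 33.85
position: [0.5717, 0.0096, 0.09]
tool_rot: [2.558, 1.823, 0.0]
ft_force: [-1.2, -0.4, 1.4]
grip_width: 0.16
```

```bash
for i in 1; do python3 -m jog '[[[0,0,0,0.02,0],[0,0,0,0,0]]]'; python3 -m jog '[[[0,0,0,0.02,0],[0,0,0,0,0]]]'; python3 -m jog '[[[0,0,0,0,0]]]'; done
```

```text
time: 34.1
position: [0.5717, 0.0097, 0.0894]
tool_rot: [2.558, 1.823, 0.0]
ft_force: [-1.6, -0.7, 3.8]
grip_width: 0.154
time: 34.35
position: [0.5718, 0.0097, 0.0888]
tool_rot: [2.558, 1.823, 0.0]
ft_force: [-3.4, -0.5, 7.5]
grip_width: 0.16
time: 34.48
position: [0.5717, 0.0097, 0.0889]
tool_rot: [2.558, 1.823, -0.0]
ft_force: [-3.2, 0.7, 7.0]
grip_width: 0.16
```

```bash
python3 -m jog '[[[0,0,0,0.018,0],[0,0,0,0,0],[0,0,0,0,0]]]'; python3 -m jog '[[[0,0,0,0,0],[0,0,0,0,0],[0,0,0,0,0]]]'
python3 - <<'E'
from h import *
print(get_state()["torque"])
E
```

```text
time: 34.85
position: [0.5718, 0.0097, 0.0885]
tool_rot: [2.558, 1.823, -0.0]
ft_force: [-3.0, -0.9, 8.0]
grip_width: 0.16
time: 35.22
position: [0.5718, 0.0097, 0.0885]
tool_rot: [2.558, 1.823, -0.0]
ft_force: [-3.0, -0.2, 8.8]
grip_width: 0.159
[-0.08762697  0.78292219 -0.03602644]
```

```bash
python3 -m jog '[[[0,0,0,0.015,0],[0,0,0,0,0],[0,0,0,0,0],[0,0,0,0,0],[0,0,0,0,0]]]'; python3 -m jog '[[[0,0,0,-0.03,0],[0,0,0,0,0],[0,0.004,0.004,0,1],[0,0.004,0.004,0,1],[0,0.004,0.004,0,1],[0,0,0,0,0]]]'
```

```text
time: 35.85
position: [0.5718, 0.0097, 0.0881]
tool_rot: [2.557, 1.823, -0.0]
ft_force: [-4.0, -0.3, 10.3]
grip_width: 0.158
time: 36.6
position: [0.5723, 0.0098, 0.0888]
tool_rot: [2.774, 1.473, -0.0]
ft_force: [-2.7, -0.6, 7.1]
grip_width: 0.159
```

```bash
python3 -m jog '[[[0,0.004,0.004,-0.02,1],[0,0.004,0.004,-0.01,1],[0,0.004,0.004,0,1],[0,0.004,0.004,0,1],[0,0,0,0,0]]]'; python3 -m jog '[[[0,0.004,0.004,0,1],[0,0.004,0.004,0,1],[0,0.004,0.004,0,1],[0,0.004,0.004,0,1],[0,0,0,0,0],[0,0,0,0,0],[0,0,0,0,0]]]'
python3 - <<'E'
from h import *
st=get_state(); M=R.from_rotvec(st["tool_rot"]).as_matrix(); print(np.degrees(np.arctan2(M[1,0],M[0,0])),st["torque"])
im,d,K,P=cam("wrist"); X=cloud(d,K,P); Y=(X-st["position"])@M*1000
np.savez("w10.npz",X=X,Y=Y,im=im,d=d)
g=(np.hypot(Y[...,0],Y[...,1])<45)&(d>0)
m=g&(Y[...,2]>1)&(Y[...,2]<7)&(im.min(-1)>70); p=Y[m]; print(p.min(0),p.max(0),np.median(p[:,2]),cv2.minAreaRect(p[:,:2].astype(np.float32)))
E
```

```text
time: 37.22
position: [0.5728, 0.0094, 0.0893]
tool_rot: [2.987, 0.971, -0.002]
ft_force: [-2.8, -0.7, 5.0]
grip_width: 0.156
time: 38.1
position: [0.5732, 0.0089, 0.0892]
tool_rot: [3.11, 0.439, -0.003]
ft_force: [-4.5, -2.9, 5.8]
grip_width: 0.158
16.053161375608948 [-0.37387674  0.8994299   0.01427859]
[ -2.0944217  -23.17511343   1.13567205] [24.96678663 27.01275671  6.97684364] 4.227791131277881 ((11.31789493560791, 1.9779338836669922), (50.18739700317383, 27.05009651184082), 89.69839477539062)
```

```bash
python3 -m jog '[[[0,0,0,-0.025,0],[0,0,0,0,0],[0.5,0,0,0,0],[0.5,0,0,0,0],[0.5,0,0,0,0],[0.5,0,0,0,0]]]'; python3 -m jog '[[[0.5,0,0,-0.3,0],[0.5,0,0,-0.8,0],[0.5,0,0,-0.8,0],[0.5,0,0,-0.6,0],[0.5,0,0,0,0],[0.5,0,0,0,0],[0.5,0,0,0,0],[0.5,0,0,0,0]]]'
cat > chk.py <<'E'
from h import *
st=get_state(); im,d,K,P=cam("wrist"); X=cloud(d,K,P); M=R.from_rotvec(st["tool_rot"]).as_matrix(); print("toolx",np.degrees(np.arctan2(M[1,0],M[0,0])),st["position"])
r=np.hypot(X[...,0]-.573,X[...,1]-.007)
for n,lo,hi,rm in(("bar",.111,.121,.04),("plate",.081,.090,.042),("disc",.023,.030,.045)):
    m=(r<rm)&(d>0)&(X[...,2]>lo)&(X[...,2]<hi)&(im.min(-1)>60); p=X[m]
    if len(p)<20: print(n,len(p)); continue
    pl=np.linalg.lstsq(np.c_[p[:,:2]-p[:,:2].mean(0),np.ones(len(p))],p[:,2],rcond=None)[0]
    print(n,len(p),np.round(np.median(p[:,2]),4),cv2.minAreaRect((p[:,:2]*1000).astype(np.float32)),"slope",pl[:2].round(3), enc(p) if n=="disc" else "")
s=(r>.063)&(r<.082)&(d>0)&(X[...,2]>.004)&(X[...,2]<.022)&(X[...,0]<.55); q=X[s]
if len(q)>30:
    w=np.linalg.svd(q[:,:2]-q[:,:2].mean(0),full_matrices=False)[2][0]; print("spout",len(q),q.mean(0),"centre-line deg",np.degrees(np.arctan2(.0069-q[:,1].mean(),.5731-q[:,0].mean())),"rect",cv2.minAreaRect((q[:,:2]*1000).astype(np.float32)))
E
python3 chk.py
```

```text
time: 38.9
position: [0.5741, 0.0099, 0.0902]
tool_rot: [-3.111, -0.437, -0.001]
ft_force: [-0.4, 0.2, 0.5]
grip_width: 0.472
time: 39.9
position: [0.5734, 0.0096, 0.1893]
tool_rot: [-3.111, -0.436, 0.002]
ft_force: [-0.2, -0.3, 0.2]
grip_width: 0.502
toolx 15.970892007068533 [0.57344877 0.00964508 0.18933392]
bar 879 0.1159 ((573.3626708984375, 6.932284355163574), (49.905147552490234, 13.963741302490234), 16.489639282226562) slope [-0.01   0.016] 
plate 1769 0.086 ((573.0845336914062, 6.776762008666992), (50.63575744628906, 50.01436996459961), 16.40717124938965) slope [-0.005 -0.002] 
disc 1248 0.026 ((581.138916015625, 9.01821517944336), (62.28805160522461, 78.42266845703125), 16.17268180847168) slope [-0.001 -0.002] (array([0.57315033, 0.0064381 ]), 39.809181213378906)
spout 157 [ 0.50219485 -0.01436692  0.01606693] centre-line deg 16.695819233787034 rect ((502.3403625488281, -14.407357215881348), (15.558342933654785, 17.02677345275879), 16.433216094970703)
```

Checks are all good: the plate top is at 86.0 mm (cap home at 72), and the cap is centred within 0.5 mm. The bar is at 16.4° against the spout's 16.4–16.7°. Handing in.

```bash
python3 -c "
from bench import job; print(job.close_job())"
```

```text
the job is handed in; nothing more can be done
None
```

The water filter is back together and handed in at about 40 s of the 72 s allowed. The hand-in gives no verdict.

- **Assembly:** I slid the support down the post onto the stand, then the white spacer. The cap's slot, lined up with the tongue as seen by the camera (about 71° in world axes), dropped over it with no contact force.
- **Press and turn:** I pressed the cap at roughly 9–11 N for over a second. I then turned it 55° with the post, released it and backed away.
- **Heights:** The last wrist-camera check showed the support disc's top at 26.0 mm and the cap plate's top at 86.0 mm, which means the cap is home at 72. After placing, the spacer's top read 71.2 mm, slightly low because the fit took in the post's shoulder, and I did not measure it again.
- **Centring and angle:** Cap and support were within about 0.5 mm of the post axis. The bar was at 16.4–16.5° against 16.4–16.7° for the spout.
- **Forces:** The largest push read at the wrist was about 10 N vertically, with up to about 5 N sideways while turning.

**Disagreements:**
- The cap slid about 2 mm along its bar in the grip during the turn, but stayed centred on the post.
- Gripped parts always showed 2 mm off the nominal tool centre, which I corrected for.
- One picture, the cap held over the post, was refused by the viewer limit, so I checked that step by depth measurement only.
- I did not measure the bystanders again. The arm was not steered near them.

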